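# Slide open the spice box and bring out the jar

## Robot

A 7-joint arm with a two-finger parallel gripper is mounted at the origin on the work surface. World frame = base frame: x ahead of the robot, y to its left, z up, the work surface at z = 0. Lengths are in mm, angles in degrees, forces in N, time in s.
With the tool pointing down it reaches from about 400 to 875 mm from the base axis. Payload 4.4 kg.
Tool frame: the origin (TCP) lies at the centre of the arm's flange, where the gripper is bolted on; the fingertips stand 173 mm ahead of it and the grasp point (between the pads) lies 155 mm ahead of it; z points along the fingers, y is the line along which they close (so a half turn about z gives the same grasp; the last joint's range is limited). The gripper opens to 85 mm and grips with 20 to 120 N. Pads are 22 mm wide; open, the fingers measure 114 mm over their backs; the gripper's body (76 mm by 85 mm) begins 54 mm behind the grasp point. The pads swing forward as they close: fully open they stand 13 mm farther back than shut.
Start: joints at [60.516, 36.005, 2.206, 86.941, -1.547, 57.084, -1.146], TCP at [282.047, -585.632, 404.713] pointing down, gripper open.
Joint ranges: [-175.42, 175.42], [-21.48, 121.26], [-71.46, 75.88], [10.55, 141.38], [-63.04, 243.04], [13.31, 113.54], [-168.57, 168.57]. Speed limits (degrees/s): [147.25, 147.25, 180, 180, 180, 180, 180].

## Interface

Orientations are given as [roll, pitch, yaw] about the fixed x, y, z axes, in that order (R = Rz(yaw) Ry(pitch) Rx(roll)).
In Python, from cell import get_obs, get_image, job_done gives the robot as it stands.
- The arm moves only by the tool drive_tool, never from a script. Its argument "series" is a list of rows, each a list of 3 entries, a list of its own where there are three numbers: the shift along the tool's x, y, z scaled (see below), then the turn, a rotation vector about the tool's x, y, z scaled (see below), then the closure, from 0 (fully open) to 1 (shut). In form: [[[dx, dy, dz], [rx, ry, rz], hand], ...]. A call has 1 to 5 rows; each row is the pose to reach, as a shift and turn from the pose commanded when the call began, along the tool's axes at that moment; what a row does not reach only later rows make up. The controller multiplies each number of a shift by 0.3 m and each number of a turn by 2 rad. A row lasts 1/8 s, in which the tool goes at most 62.5 mm and 10.7 degrees, less where a joint would pass 70% of its speed; a pose out of reach is approached as far as the arm can. A call with a number of a shift or a turn outside -1 to 1 is refused whole. A call with a gripper value outside its range is refused whole. The fingers move at their own pace and stop on an object; "squeeze" is the grip in N (left out, the last holds). Time passes only in rows, so rows that repeat a pose let the fingers close. It gives the time, the measured TCP pose, the force, the opening and the grip force at its end, in the units of the state.
- get_obs(): the state, without advancing time (a new reading comes with each control period).
- get_image(name): name is "side" or "top" or "wrist"; returns a dict with "image" (480x640x3 uint8, red, green, blue), "depth" (480x640 float32, mm along the optical axis (not along the pixel's ray), 0 where there is no reading), "intrinsics" (3x3 intrinsics, pixels), "extrinsics" (4x4, takes a point from camera to world coordinates); the wrist camera has in their place "mount" (4x4, takes a point from camera to tool coordinates, whose origin is the TCP and whose axes are the flange's). Camera axes: x right, y down, z forward; pixel columns grow to the right and rows downward; lengths in mm; the calibration is good to about 2 mm. A picture is of the moment at which its call begins: read the wrist's pose just before it.
- job_done(): hands the job in; it is judged then, once.
The state is a dict: "clock": time; "joint_pos": joint angles; "dq": joint speeds; "effort": joint torques, N m; "tcp_pos": TCP position; "orientation": TCP orientation; "ft_force": force on the tool from outside, world axes, zero at the start; "torque": the same for the moment, N m; "gripper_width": finger opening in mm; "grasp_force": force on a finger pad.
Only numpy, scipy, OpenCV 4.12 (cv2) and the standard library are available. Lean on these libraries where they do the work, as an engineer would, in place of code of your own. Each camera call takes 0.05 s, during which the arm holds its last target. There are 200 camera calls.

## Task

Open the spice box: press down lightly on top of its flat sliding lid with the fingers and draw it toward the robot until it meets its stop; the lid is thin glass, so never lean on it hard. Then lift the amber jar out of the box and set it down (do not drop it) upright on the round cork trivet, wholly on it, let go, and leave the saucer, white jar, mug and egg cup where they are.

Things in the scene. Friction and masses are not known exactly. Their poses are not given: they have to be found in the camera images.
- box: wooden box, 200 (x) x 180 (y) mm, fixed. Origin: centre of its underside; +x points to its high rear end, away from the robot. Walls 7 mm; their lips stand 4 mm over the lid's highest seat and overlap its edges by 3 mm; floor 6 mm thick; rear wall 95 mm high. Rear compartment, x -17 to +93 mm, 166 mm wide, holds the jar; a 46 mm high divider closes it off from the front one, which stays covered.
- lid (a joint): how far the lid has slid open along its slope, in m: 0 closed, 0.100 at its stop, drawn toward the robot (the box's -x). About 4 N of pull keeps it moving; it stays where it is left.
- lid_ref (a point): point riding with the lid, over its centre; closed: over the box's centre, 82 mm up. The lid's top face lies 0 to 6 mm below it, unmeasured and different each time, firm under load: feel for it. Glass in a pale wood frame, 184 x 164 x 6 mm, no handle. x axis runs up the lid's slope (6 degrees, high end away from the robot), z square to the face. Cracks under more than 22 N.
- jar: amber glass jar with brass cap, 42 mm across, 62 mm tall, about 130 g, loose, standing on the floor of the box's rear compartment. Origin: centre of its underside, z up the jar. Its top stays below the lid.
- trivet: round cork trivet, 120 mm across, 10 mm thick, fixed. Origin: centre of its underside.
- saucer: blue saucer, 124 mm across, 16 mm high, loose; not the place for the jar. Origin: centre of its underside.
- white_jar: white jar with wooden cap, 48 mm across, 75 mm tall, standing outside the box; leave it. Origin: centre of its underside.
- mug: cream mug, 80 mm across, 90 mm tall; leave it. Origin: centre of its underside.
- eggcup: terracotta egg cup, 48 mm across, 55 mm tall; leave it. Origin: centre of its underside.
Mind the look-alikes: they are no part of the job. Of the things shaped like the trivet, the cork one is meant.

How it is judged:
By the outcome, as a careful person would: the job done as asked, in the order asked, and still so for the second after the job is handed in, with the robot touching nothing.
It also fails if it takes over 58 s, if anything falls off the work surface, if the arm or the gripper's body presses on something with over 40 N, if the wrist force passes 120 N, or if a joint passes its speed limit or range.

## Working session

There is one attempt and no reset: what is moved stays moved. The work goes in short steps, Python scripts to look and compute and a tool call to move; the robot and the scene stay as the last step left them, time stands still between calls to the robot, and variables do not carry over. Pictures are saved under pics/ and viewed, at most 10 in all, crops included, and the job is handed in when it is done.

Besides the shell and the picture viewer there is one more tool, called after "Call:" as name([rows], argument=value, ...), one row to a line, values as JSON. drive_tool: Moves the arm, as the interface text tells. Shifts and turns lie within -1 to 1; 1 stands for 0.3 m of shift or 2 rad of turn. Its arguments: {"type":"object","properties":{"series":{"type":"array"},"squeeze":{"type":"number"}},"required":["series"]}

```bash
mkdir -p pics; ls
cat > h.py <<'E'
import numpy as np, cv2, pickle
from scipy.spatial.transform import Rotation as R
from cell import get_obs, get_image, job_done
def snap(name, f):
    o=get_obs(); d=get_image(name); 
    if 'mount' in d:
        T=np.eye(4); T[:3,:3]=R.from_euler('xyz',o['orientation'],degrees=True).as_matrix(); T[:3,3]=o['tcp_pos']
        d['extrinsics']=T@np.array(d['mount'])
    cv2.imwrite(f'pics/{f}.png',cv2.cvtColor(d['image'],cv2.COLOR_RGB2BGR)); pickle.dump(d,open(f'pics/{f}.pkl','wb')); return d
def cloud(d):
    K=np.array(d['intrinsics']);z=d['depth'];v,u=np.mgrid[:480,:640]
    P=np.stack([(u-K[0,2])/K[0,0]*z,(v-K[1,2])/K[1,1]*z,z],-1); E=np.array(d['extrinsics'])
    return P@E[:3,:3].T+E[:3,3]
E
python3 - <<'E'
from h import *
a=snap('top','top0');b=snap('side','side0')
cv2.imwrite('pics/both.png',cv2.cvtColor(np.vstack([a['image'],b['image']])[:, :],cv2.COLOR_RGB2BGR)) if 0 else None
print(get_obs()); print(a['extrinsics'],b['extrinsics'],a['intrinsics'])
E
```

```text
pics
{'clock': 0.1, 'joint_pos': array([60.51500388, 36.05414398,  2.20092963, 86.9896479 , -1.54863852,
       57.08472471, -1.14667231]), 'dq': array([-0.03752076, -0.0487287 ,  0.11010426, -0.2263728 ,  0.03015782,
        0.02576117,  0.01296804]), 'effort': array([ 3.56006058e-03, -5.64528573e+01,  1.23027194e+00, -1.93970132e+01,
        1.12413982e-02,  5.49927150e-03,  3.98368707e-05]), 'tcp_pos': array([ 281.96553685, -585.36782274,  403.87771789]), 'orientation': array([-1.79901066e+02, -1.41510163e-03,  2.57147428e+01]), 'ft_force': array([0.99853238, 0.39748217, 0.21012159]), 'torque': array([-0.01857172, -0.00904908, -0.00030312]), 'grasp_force': 0.0, 'gripper_width': 85.67447261781268}
[[ 2.21492341e-02 -9.94673650e-01  1.00666487e-01  3.63801037e+02]
 [-9.99748547e-01 -2.16839650e-02  5.71387754e-03 -3.05541097e+01]
 [-3.50059485e-03 -1.00767732e-01 -9.94903819e-01  1.17059158e+03]
 [ 0.00000000e+00  0.00000000e+00  0.00000000e+00  1.00000000e+00]] [[-9.69657584e-01 -1.05685942e-01  2.20441946e-01  2.75827961e+02]
 [-2.43775709e-01  4.85778553e-01 -8.39400144e-01  7.31451144e+02]
 [-1.83731748e-02 -8.67669107e-01 -4.96802523e-01  5.15595947e+02]
 [ 0.00000000e+00  0.00000000e+00  0.00000000e+00  1.00000000e+00]] [[478.67313877   0.         320.67703882]
 [  0.         478.67313877 239.29112246]
 [  0.           0.           1.        ]]
```

View pics/top0.png

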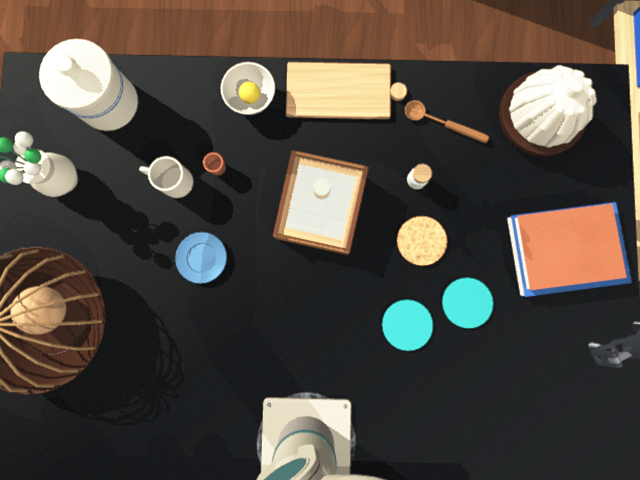

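View pics/side0.png

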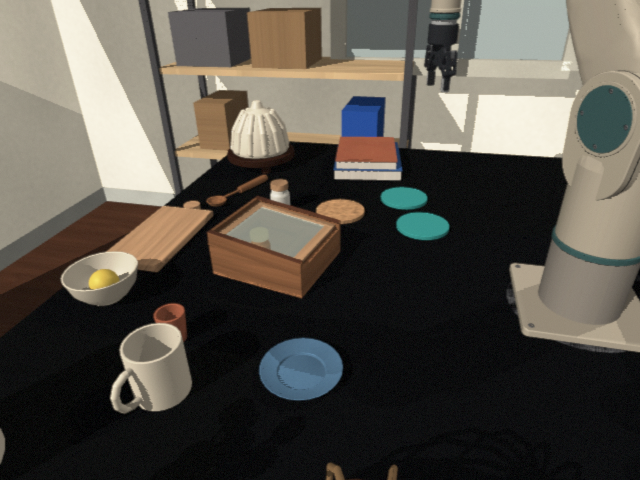

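The top view shows the box at about (321,202) with the jar cap seen through the glass at (321,188), and the white jar at (420,177). The trivet-shaped things are the cork disc (422,241), teal discs (408,325) and (468,303), and the blue saucer (201,258). Only (422,241) is cork, so I'll measure it and confirm it in a crop.

Run:
```python
from h import *
d=pickle.load(open('pics/top0.pkl','rb'));P=cloud(d);im=d['image']
# box: points with height >60 in the window
w=np.zeros((480,640),bool);w[140:265,265:378]=1
m=w&(P[...,2]>62)&(P[...,2]<110)&(d['depth']>0)
xy=P[m][:,:2].astype(np.float32);r=cv2.minAreaRect(xy);print('box',r,cv2.boxPoints(r))
for nm,(u,v) in dict(trivet=(422,241),saucer=(201,258)).items():
    w=np.zeros((480,640),bool);w[v-35:v+35,u-35:u+35]=1
    m=w&(P[...,2]>4)&(P[...,2]<25)&(d['depth']>0);
    print(nm,cv2.minEnclosingCircle(P[m][:,:2].astype(np.float32)),np.median(P[m][:,2]))
hsv=cv2.cvtColor(im,cv2.COLOR_RGB2HSV)
c=(hsv[...,1]>60)&(hsv[...,0]<30);w=np.zeros((480,640),bool);w[210:272,390:455]=1
q=P[w&c];print('cork',len(q),cv2.minEnclosingCircle(q[:,:2].astype(np.float32)),np.median(q,0))
for u,v in [(292,151),(367,164),(350,254),(274,238),(321,188),(322,220),(300,200),(345,205),(421,172)]: print((u,v),P[v,u].round(1))
w=np.zeros((480,640),bool);w[150:200,395:440]=1;q=P[w&(P[...,2]>66)&(P[...,2]<90)];print('wj',q.mean(0),len(q))
s=lambda y0,y1,x0,x1:cv2.resize(im[y0:y1,x0:x1],None,fx=4,fy=4,interpolation=cv2.INTER_CUBIC)
cv2.imwrite('pics/crop1.png',cv2.cvtColor(s(140,280,262,460),cv2.COLOR_RGB2BGR))
```

```text
box ((561.9297485351562, -20.663925170898438), (180.40170288085938, 201.83981323242188), 78.85274505615234) [[ 445.47522  -89.65203]
 [ 643.507   -128.67398]
 [ 678.3843    48.32418]
 [ 480.35248   87.34613]]
trivet ((486.4116516113281, -274.1553649902344), 115.81266021728516) 10.612465336208743
saucer ((433.7331237792969, 270.0914306640625), 118.41558837890625) 10.441126719041108
cork 2102 ((433.9446716308594, -181.8486328125), 166.76388549804688) [ 483.96774062 -269.81726716   10.73102808]
(292, 151) [674.8  46.   97.1]
(367, 164) [ 6.735e+02 -1.352e+02  5.000e-01]
(350, 254) [447.8 -96.6  -2.3]
(274, 238) [482.4  90.5   4.8]
(321, 188) [593.3 -22.4  81. ]
(322, 220) [519.9 -26.3  72.3]
(300, 200) [565.1  25.7  75.6]
(345, 205) [555.  -78.7  79. ]
(421, 172) [ 637.6 -254.8   74.5]
wj [ 634.51642387 -255.96551458   75.51023947] 274
```

View pics/crop1.png

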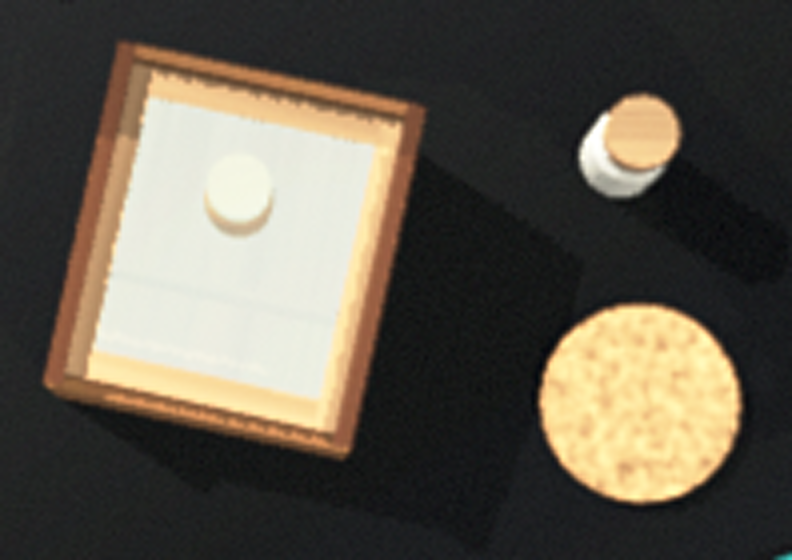

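The crop confirms it: the speckled disc (422,241) is the cork trivet, while the teal discs aren't cork. The box is at about (562,-21) with yaw -11.1°. The jar cap shows through the glass at (322,187).

```bash
cat >> h.py <<'E'
B=np.array([561.9,-20.7,0]);RB=R.from_euler('z',-11.1,degrees=True)
def ray(d,u,v,z):
    E=np.array(d['extrinsics']);K=np.array(d['intrinsics']);r=E[:3,:3]@np.linalg.solve(K,[u,v,1.]);return E[:3,3]+r*(z-E[2,3])/r[2]
def go(tcp,eul,cmd=None):
    "shift/turn numbers from commanded (or measured) pose to target"
    o=get_obs();p,e=(o['tcp_pos'],o['orientation']) if cmd is None else cmd
    r0=R.from_euler('xyz',e,degrees=True);r1=R.from_euler('xyz',eul,degrees=True)
    s=r0.inv().apply(np.array(tcp)-p);t=(r0.inv()*r1).as_rotvec()
    print('target',np.round(tcp,1),eul,'shift',(s/300).round(4),'turn',(t/2).round(4),'mm',s.round(1))
n=RB.apply([-np.sin(np.radians(6)),0,np.cos(np.radians(6))]);lx=RB.apply([np.cos(np.radians(6)),0,np.sin(np.radians(6))])
eL=(RB*R.from_euler('y',-6,degrees=True)*R.from_euler('x',180,degrees=True)).as_euler('xyz',degrees=True)
C=B+[0,0,82]
E
python3 - <<'E'
from h import *
d=pickle.load(open('pics/top0.pkl','rb'))
print('cork',ray(d,422.2,241,10));j=ray(d,321.75,187,68);print('jar',j,RB.inv().apply(j-B))
go(C+30*lx+n*(173+25),eL,cmd=([282.047,-585.632,404.713],get_obs()['orientation']))
E
```

```text
cork [ 482.43836597 -271.06389066   10.        ]
jar [598.43409454 -24.00772197  68.        ] [36.48744809  3.78777242 68.        ]
target [570.9 -22.5 282.1] [180.   -6.  -11.1] shift [ 1.6819 -1.2729  0.4111] turn [-0.0177  0.0508  0.3209] mm [ 504.6 -381.9  123.3]
```

Call:
drive_tool([
  [[0.8, -0.61, 0], [-0.0177, 0.0508, 0.3209], 1],
  [[0.8, -0.61, 0], [-0.0177, 0.0508, 0.3209], 1],
  [[0.8, -0.61, 0], [-0.0177, 0.0508, 0.3209], 1],
  [[0.8, -0.61, 0], [-0.0177, 0.0508, 0.3209], 1],
  [[0.8, -0.61, 0], [-0.0177, 0.0508, 0.3209], 1],
], squeeze=20)

```text
clock: 0.72
tcp_pos: [419.7, -314.0, 404.5]
orientation: [180.0, -6.0, -11.1]
ft_force: [0.5, -0.0, -0.2]
gripper_width: 0.0
grasp_force: 0.0
```

Run:
```python
from h import *
go(C+30*lx+n*(173+25),eL)
```

```text
target [570.9 -22.5 282.1] [180.   -6.  -11.1] shift [ 0.2636 -1.0507  0.4378] turn [ 0.0003 -0.0004  0.0004] mm [  79.1 -315.2  131.3]
```

Call:
drive_tool([
  [[0.26, -0.99, 0.1], [0, 0, 0], 1],
  [[0.26, -0.99, 0.1], [0, 0, 0], 1],
  [[0.26, -0.99, 0.1], [0, 0, 0], 1],
  [[0.26, -0.99, 0.1], [0, 0, 0], 1],
  [[0.26, -0.99, 0.1], [0, 0, 0], 1],
])

```text
clock: 1.35
tcp_pos: [555.9, -38.5, 382.3]
orientation: [179.9, -6.0, -11.0]
ft_force: [1.4, 0.0, -0.5]
gripper_width: -0.1
grasp_force: 0.0
```

Run:
```python
from h import *
go(C+30*lx+n*(173+25),eL)
```

```text
target [570.9 -22.5 282.1] [180.   -6.  -11.1] shift [ 0.0035 -0.0627  0.3363] turn [ 0.0007 -0.0003  0.0004] mm [  1.  -18.8 100.9]
```

Call:
drive_tool([
  [[0.003, -0.063, 0.15], [0, 0, 0], 1],
  [[0.003, -0.063, 0.25], [0, 0, 0], 1],
  [[0.003, -0.063, 0.336], [0, 0, 0], 1],
  [[0.003, -0.063, 0.336], [0, 0, 0], 1],
  [[0.003, -0.063, 0.336], [0, 0, 0], 1],
])

```text
clock: 1.98
tcp_pos: [570.4, -24.7, 283.2]
orientation: [179.9, -6.1, -11.1]
ft_force: [0.3, -0.9, -0.0]
gripper_width: 0.1
grasp_force: 0.0
```

Call:
drive_tool([
  [[0, 0, 0.02], [0, 0, 0], 1],
  [[0, 0, 0.04], [0, 0, 0], 1],
  [[0, 0, 0.055], [0, 0, 0], 1],
  [[0, 0, 0.065], [0, 0, 0], 1],
  [[0, 0, 0.065], [0, 0, 0], 1],
])

```text
clock: 2.6
tcp_pos: [572.1, -25.0, 262.8]
orientation: [179.9, -6.0, -11.1]
ft_force: [0.6, -0.6, 0.2]
gripper_width: 0.1
grasp_force: 0.0
```

Run:
```python
from h import *
o=get_obs();t=o['tcp_pos']-173*n;print('tip above lid_ref plane',(t-C)@n,(t-C)@lx,o['ft_force'],o['clock'])
```

```text
tip above lid_ref plane 5.715986845705962 29.725584720353925 [ 0.63192326 -0.62862648  0.24199512] 2.6
```

Now I'll feel my way down in small steps.

Call:
drive_tool([
  [[0, 0, 0.004], [0, 0, 0], 1],
  [[0, 0, 0.008], [0, 0, 0], 1],
  [[0, 0, 0.012], [0, 0, 0], 1],
  [[0, 0, 0.015], [0, 0, 0], 1],
  [[0, 0, 0.015], [0, 0, 0], 1],
])

```text
clock: 3.22
tcp_pos: [572.7, -25.1, 258.6]
orientation: [179.9, -6.1, -11.1]
ft_force: [1.0, 1.0, 0.2]
gripper_width: 0.2
grasp_force: 0.0
```

Call:
drive_tool([
  [[0, 0, 0.0025], [0, 0, 0], 1],
  [[0, 0, 0.0025], [0, 0, 0], 1],
  [[0, 0, 0.0025], [0, 0, 0], 1],
])

```text
clock: 3.6
tcp_pos: [572.8, -25.1, 257.9]
orientation: [179.9, -6.1, -11.1]
ft_force: [0.3, -0.1, 0.2]
gripper_width: -0.0
grasp_force: 0.0
```

Call:
drive_tool([
  [[0, 0, 0.002], [0, 0, 0], 1],
  [[0, 0, 0.002], [0, 0, 0], 1],
  [[0, 0, 0.002], [0, 0, 0], 1],
])

```text
clock: 3.98
tcp_pos: [572.8, -25.1, 257.3]
orientation: [179.9, -6.1, -11.1]
ft_force: [0.3, -0.4, -0.3]
gripper_width: -0.1
grasp_force: 0.0
```

Call:
drive_tool([
  [[0, 0, 0.002], [0, 0, 0], 1],
  [[0, 0, 0.002], [0, 0, 0], 1],
  [[0, 0, 0.002], [0, 0, 0], 1],
])

```text
clock: 4.35
tcp_pos: [572.9, -25.1, 256.7]
orientation: [179.9, -6.1, -11.1]
ft_force: [-0.1, -0.0, 0.3]
gripper_width: -0.1
grasp_force: 0.0
```

Call:
drive_tool([
  [[0, 0, 0.002], [0, 0, 0], 1],
  [[0, 0, 0.002], [0, 0, 0], 1],
])

```text
clock: 4.6
tcp_pos: [572.9, -25.1, 256.1]
orientation: [179.9, -6.1, -11.1]
ft_force: [-0.2, 0.4, -0.5]
gripper_width: 0.1
grasp_force: 0.0
```

Call:
drive_tool([
  [[0, 0, 0.002], [0, 0, 0], 1],
  [[0, 0, 0.002], [0, 0, 0], 1],
])

```text
clock: 4.85
tcp_pos: [573.0, -25.2, 255.5]
orientation: [179.9, -6.1, -11.1]
ft_force: [0.3, 0.0, -0.9]
gripper_width: 0.2
grasp_force: 0.0
```

Call:
drive_tool([
  [[0, 0, 0.002], [0, 0, 0], 1],
  [[0, 0, 0.002], [0, 0, 0], 1],
])

```text
clock: 5.1
tcp_pos: [573.1, -25.2, 254.9]
orientation: [179.9, -6.1, -11.1]
ft_force: [-0.4, -0.0, 0.7]
gripper_width: -0.1
grasp_force: 0.0
```

Call:
drive_tool([
  [[0, 0, 0.002], [0, 0, 0], 1],
  [[0, 0, 0.002], [0, 0, 0], 1],
])

```text
clock: 5.35
tcp_pos: [573.1, -25.2, 254.3]
orientation: [179.9, -6.1, -11.1]
ft_force: [0.5, 0.3, 0.6]
gripper_width: 0.1
grasp_force: 0.0
```

Call:
drive_tool([
  [[0, 0, 0.0015], [0, 0, 0], 1],
  [[0, 0, 0.0015], [0, 0, 0], 1],
])

```text
clock: 5.6
tcp_pos: [573.2, -25.2, 253.8]
orientation: [179.9, -6.1, -11.1]
ft_force: [0.6, 1.1, -0.0]
gripper_width: 0.2
grasp_force: 0.0
```

Call:
drive_tool([
  [[0, 0, 0.0015], [0, 0, 0], 1],
  [[0, 0, 0.0015], [0, 0, 0], 1],
])

```text
clock: 5.85
tcp_pos: [573.2, -25.2, 253.4]
orientation: [179.9, -6.1, -11.1]
ft_force: [0.5, 0.5, 0.1]
gripper_width: 0.2
grasp_force: 0.0
```

Call:
drive_tool([
  [[0, 0, 0.0015], [0, 0, 0], 1],
  [[0, 0, 0.0015], [0, 0, 0], 1],
])

```text
clock: 6.1
tcp_pos: [573.3, -25.2, 253.0]
orientation: [179.9, -6.1, -11.1]
ft_force: [-0.3, -0.5, -0.5]
gripper_width: 0.0
grasp_force: 0.0
```

Call:
drive_tool([
  [[0, 0, 0.0015], [0, 0, 0], 1],
  [[0, 0, 0.0015], [0, 0, 0], 1],
])

```text
clock: 6.35
tcp_pos: [573.3, -25.2, 252.5]
orientation: [179.9, -6.1, -11.1]
ft_force: [1.2, 0.5, -0.3]
gripper_width: -0.1
grasp_force: 0.0
```

Call:
drive_tool([
  [[0, 0, 0.0015], [0, 0, 0], 1],
  [[0, 0, 0.0015], [0, 0, 0], 1],
])

```text
clock: 6.6
tcp_pos: [573.3, -25.2, 252.4]
orientation: [179.9, -6.1, -11.1]
ft_force: [-1.9, 0.1, 4.9]
gripper_width: -0.1
grasp_force: 2.2
```

Call:
drive_tool([
  [[0, 0, 0.001], [0, 0, 0], 1],
  [[0, 0, 0.001], [0, 0, 0], 1],
])

```text
clock: 6.85
tcp_pos: [573.3, -25.2, 252.4]
orientation: [179.9, -6.1, -11.1]
ft_force: [-2.3, 0.4, 7.1]
gripper_width: 0.2
grasp_force: 3.7
```

Call:
drive_tool([
  [[-0.007, 0, 0], [0, 0, 0], 1],
  [[-0.013, 0, 0], [0, 0, 0], 1],
  [[-0.02, 0, 0], [0, 0, 0], 1],
])

```text
clock: 7.22
tcp_pos: [568.8, -24.3, 251.9]
orientation: [179.9, -6.3, -11.1]
ft_force: [2.9, -1.9, 6.2]
gripper_width: -0.2
grasp_force: 2.6
```

Call:
drive_tool([
  [[-0.008, 0, 0.0012], [0, 0, 0], 1],
  [[-0.016, 0, 0.0012], [0, 0, 0], 1],
  [[-0.025, 0, 0.0012], [0, 0, 0], 1],
  [[-0.033, 0, 0.0012], [0, 0, 0], 1],
])

```text
clock: 7.72
tcp_pos: [559.3, -22.4, 250.9]
orientation: [179.9, -6.4, -11.1]
ft_force: [3.5, -1.2, 8.8]
gripper_width: 0.3
grasp_force: 4.0
```

Run:
```python
from h import *
a=snap('top','top1');s=a['image'][140:280,262:460]
cv2.imwrite('pics/crop2.png',cv2.cvtColor(cv2.resize(s,None,fx=4,fy=4),cv2.COLOR_RGB2BGR))
```

```text
(no output)
```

View pics/crop2.png

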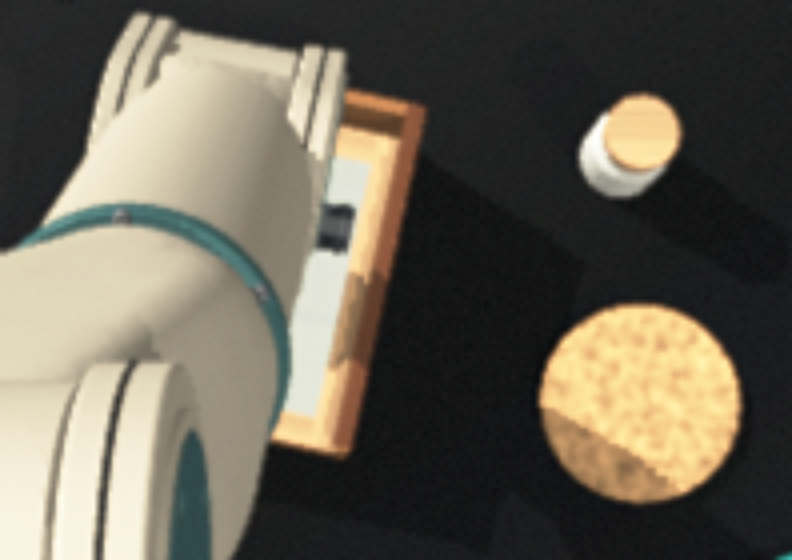

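The crop shows the glass's front-right corner moved from about (320,398) to (305,417), and a gap is opening at the rear. The lid is following, so I keep drawing it.

Call:
drive_tool([
  [[-0.01, 0, 0], [0, 0, 0], 1],
  [[-0.02, 0, 0], [0, 0, 0], 1],
  [[-0.03, 0, 0], [0, 0, 0], 1],
  [[-0.04, 0, 0], [0, 0, 0], 1],
  [[-0.05, 0, 0], [0, 0, 0], 1],
])

```text
clock: 8.4
tcp_pos: [544.8, -19.6, 249.4]
orientation: [180.0, -6.4, -11.1]
ft_force: [4.1, -0.9, 9.5]
gripper_width: -0.1
grasp_force: 4.5
```

Call:
drive_tool([
  [[-0.01, 0, 0], [0, 0, 0], 1],
  [[-0.02, 0, 0], [0, 0, 0], 1],
  [[-0.03, 0, 0], [0, 0, 0], 1],
  [[-0.04, 0, 0], [0, 0, 0], 1],
  [[-0.05, 0, 0], [0, 0, 0], 1],
])

```text
clock: 9.02
tcp_pos: [530.2, -16.7, 247.9]
orientation: [180.0, -6.4, -11.1]
ft_force: [2.8, -1.0, 10.9]
gripper_width: -0.0
grasp_force: 5.1
```

Call:
drive_tool([
  [[-0.01, 0, -0.0005], [0, 0, 0], 1],
  [[-0.02, 0, -0.001], [0, 0, 0], 1],
  [[-0.03, 0, -0.001], [0, 0, 0], 1],
  [[-0.04, 0, -0.001], [0, 0, 0], 1],
  [[-0.05, 0, -0.001], [0, 0, 0], 1],
])

```text
clock: 9.65
tcp_pos: [515.5, -13.7, 246.4]
orientation: [180.0, -6.4, -11.1]
ft_force: [2.9, 0.1, 9.3]
gripper_width: -0.2
grasp_force: 4.5
```

Call:
drive_tool([
  [[-0.01, 0, 0], [0, 0, 0], 1],
  [[-0.02, 0, 0], [0, 0, 0], 1],
  [[-0.03, 0, 0], [0, 0, 0], 1],
  [[-0.04, 0, 0], [0, 0, 0], 1],
  [[-0.05, 0, 0], [0, 0, 0], 1],
])

```text
clock: 10.28
tcp_pos: [500.9, -10.8, 244.9]
orientation: [180.0, -6.4, -11.1]
ft_force: [2.8, 0.3, 10.5]
gripper_width: -0.1
grasp_force: 5.2
```

Call:
drive_tool([
  [[-0.01, 0, -0.0005], [0, 0, 0], 1],
  [[-0.02, 0, -0.001], [0, 0, 0], 1],
  [[-0.03, 0, -0.001], [0, 0, 0], 1],
  [[-0.04, 0, -0.001], [0, 0, 0], 1],
  [[-0.05, 0, -0.001], [0, 0, 0], 1],
])

```text
clock: 10.9
tcp_pos: [486.1, -7.9, 243.4]
orientation: [180.0, -6.3, -11.1]
ft_force: [3.3, -0.0, 9.3]
gripper_width: -0.1
grasp_force: 4.4
```

Call:
drive_tool([
  [[-0.007, 0, 0], [0, 0, 0], 1],
  [[-0.014, 0, 0], [0, 0, 0], 1],
  [[-0.021, 0, 0], [0, 0, 0], 1],
  [[-0.028, 0, 0], [0, 0, 0], 1],
])

```text
clock: 11.4
tcp_pos: [478.0, -6.2, 242.5]
orientation: [180.0, -6.3, -11.1]
ft_force: [2.7, 0.9, 9.6]
gripper_width: -0.0
grasp_force: 4.9
```

Call:
drive_tool([
  [[-0.005, 0, -0.0004], [0, 0, 0], 1],
  [[-0.01, 0, -0.0004], [0, 0, 0], 1],
])

```text
clock: 11.65
tcp_pos: [474.9, -5.6, 242.2]
orientation: [179.9, -6.3, -11.1]
ft_force: [3.4, 0.3, 9.5]
gripper_width: 0.1
grasp_force: 4.5
```

Call:
drive_tool([
  [[-0.005, 0, 0], [0, 0, 0], 1],
  [[-0.01, 0, 0], [0, 0, 0], 1],
])

```text
clock: 11.9
tcp_pos: [472.4, -5.1, 242.0]
orientation: [179.9, -6.4, -11.1]
ft_force: [4.5, 0.2, 7.7]
gripper_width: -0.2
grasp_force: 3.5
```

Call:
drive_tool([
  [[-0.005, 0, 0], [0, 0, 0], 1],
  [[-0.01, 0, 0], [0, 0, 0], 1],
])

```text
clock: 12.15
tcp_pos: [469.8, -4.8, 241.7]
orientation: [179.9, -6.4, -11.1]
ft_force: [5.2, 0.0, 8.4]
gripper_width: -0.2
grasp_force: 3.9
```

Call:
drive_tool([
  [[-0.005, 0, 0], [0, 0, 0], 1],
  [[-0.01, 0, 0], [0, 0, 0], 1],
])

```text
clock: 12.4
tcp_pos: [466.9, -4.3, 241.4]
orientation: [179.9, -6.4, -11.1]
ft_force: [3.9, -1.2, 9.6]
gripper_width: 0.2
grasp_force: 4.0
```

Call:
drive_tool([
  [[0, 0, -0.1], [0, 0, 0], 1],
  [[0, 0, -0.3], [0, 0, 0], 1],
  [[0, 0, -0.5], [0, 0, 0], 1],
  [[0, 0, -0.6], [0, 0.05, 0], 0],
  [[0, 0, -0.6], [0, 0.05, 0], 0],
])

```text
clock: 13.02
tcp_pos: [445.3, 0.4, 420.4]
orientation: [-180.0, -11.8, -11.0]
ft_force: [0.6, 0.9, -0.1]
gripper_width: 35.7
grasp_force: 0.0
```

Run:
```python
from h import *
a=snap('wrist','w1');print(get_obs()['tcp_pos'],a['mount'])
go([598,-24,404],[180,0,-11.1])
```

```text
[445.18548269   0.66726428 419.26041906] [[ 8.97687455e-04 -9.52631360e-01 -3.04126104e-01  7.72579841e+01]
 [ 9.99999574e-01  9.20547195e-04  6.82116584e-05 -6.11024973e-01]
 [ 2.14981867e-04 -3.04126035e-01  9.52631780e-01  3.12552394e+01]
 [ 0.00000000e+00  0.00000000e+00  0.00000000e+00  1.00000000e+00]]
target [598 -24 404] [180, 0, -11.1] shift [ 0.4947 -0.0167  0.1542] turn [ 0.     -0.1019  0.0007] mm [148.4  -5.   46.3]
```

View pics/w1.png

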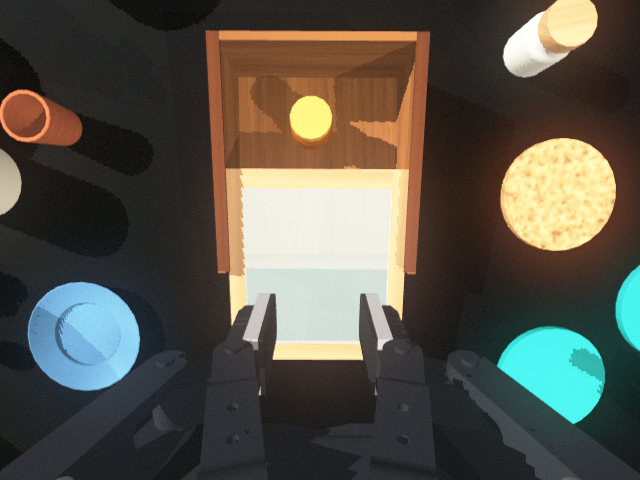

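The wrist view shows the lid drawn well open, with its rear edge at row 168. The amber jar with the brass cap stands at (311,118), and the cork trivet is at (559,194).

Run:
```python
from h import *
d=pickle.load(open('pics/w1.pkl','rb'));E=np.array(d['extrinsics']);K=np.array(d['intrinsics'])
j=ray(d,311,118,68);print('jar',j,RB.inv().apply(j-B))
print('trivet',ray(d,559,194,10))
for u in (250,320,390):
    r=E[:3,:3]@np.linalg.solve(K,[u,168,1.]);o=E[:3,3];c=C-4.5*n;p=o+r*((c-o)@n)/(r@n);print('lid rear along slope',(p-c)@lx)
# box corner check: front wall/rear wall tops
for u,v,z in[(211,32,95),(427,32,95)]:print('box rear corner',RB.inv().apply(ray(d,u,v,z)-B))
P=cloud(d);Q=RB.inv().apply((P-B).reshape(-1,3)).reshape(P.shape)
m=(Q[...,2]>60)&(Q[...,2]<76)&(Q[...,0]>2)&(Q[...,0]<88)&(abs(Q[...,1])<75)
q=Q[m];print('jarcloud',len(q),q.min(0),q.max(0),np.median(q,0))
```

```text
jar [600.30961688 -22.98031404  68.        ] [38.13008581  5.15703953 68.        ]
trivet [ 485.44317836 -268.77953703   10.        ]
lid rear along slope -7.220350295811232
lid rear along slope -7.087568611406916
lid rear along slope -6.954838329926407
box rear corner [99.03924889 84.87901844 95.        ]
box rear corner [ 99.3654561  -88.26920432  95.        ]
jarcloud 1471 [ 20.44342485 -12.817597    60.09670049] [57.64264003 24.05624401 69.82658041] [38.96763146  5.18313458 67.34220776]
```

Run:
```python
from h import *
go([600.8,-22.8,320],[180,0,-11.1])
```

```text
target [600.8 -22.8 320. ] [180, 0, -11.1] shift [ 0.4463 -0.0224  0.4301] turn [ 0.     -0.1019  0.0007] mm [133.9  -6.7 129. ]
```

Call:
drive_tool([
  [[0.15, -0.022, 0.06], [0, -0.102, 0.0007], 0],
  [[0.3, -0.022, 0.15], [0, -0.102, 0.0007], 0],
  [[0.446, -0.022, 0.3], [0, -0.102, 0.0007], 0],
  [[0.446, -0.022, 0.43], [0, -0.102, 0.0007], 0],
  [[0.446, -0.022, 0.43], [0, -0.102, 0.0007], 0],
])

```text
clock: 13.7
tcp_pos: [600.2, -24.2, 315.2]
orientation: [179.8, 0.6, -11.3]
ft_force: [-0.5, 0.1, -0.0]
gripper_width: 85.2
grasp_force: 0.0
```

Run:
```python
from h import *
d=snap('wrist','w2');print(get_obs()['gripper_width'])
P=cloud(d);Q=RB.inv().apply((P-B).reshape(-1,3)).reshape(P.shape)
m=(Q[...,2]>64)&(Q[...,2]<72)&(Q[...,0]>2)&(Q[...,0]<88)&(abs(Q[...,1])<40)
q=Q[m];print('jarcloud',len(q),q.min(0),q.max(0),np.median(q,0))
go([600.8,-22.8,198],[180,0,-11.1])
```

```text
85.40171319131595
jarcloud 2761 [ 20.98766318 -13.44067272  64.03777686] [58.57349515 24.05868651 69.62416712] [40.69124902  5.32182797 67.26917785]
target [600.8 -22.8 198. ] [180, 0, -11.1] shift [ 0.0019 -0.0061  0.3992] turn [ 0.0011  0.0027 -0.0013] mm [  0.6  -1.8 119.7]
```

View pics/w2.png

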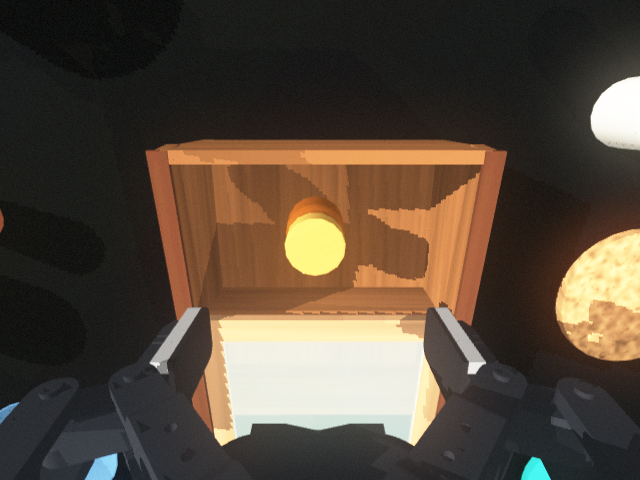

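The jar cap is at (315,247) and centred between the open fingers, so I descend.

Call:
drive_tool([
  [[0.004, -0.006, 0.1], [0.001, 0.003, -0.001], 0],
  [[0.004, -0.006, 0.2], [0.001, 0.003, -0.001], 0],
  [[0.004, -0.006, 0.3], [0.001, 0.003, -0.001], 0],
  [[0.004, -0.006, 0.37], [0.001, 0.003, -0.001], 0],
  [[0.004, -0.006, 0.399], [0.001, 0.003, -0.001], 0],
])

```text
clock: 14.38
tcp_pos: [603.3, -23.6, 201.4]
orientation: [180.0, -0.5, -11.1]
ft_force: [-2.4, -6.5, 6.4]
gripper_width: 85.6
grasp_force: 2.0
```

Call:
drive_tool([
  [[0, 0, 0], [0, 0, 0], 0.3],
  [[0, 0, 0], [0, 0, 0], 0.6],
  [[0, 0, 0], [0, 0, 0], 1],
  [[0, 0, 0], [0, 0, 0], 1],
  [[0, 0, 0], [0, 0, 0], 1],
], squeeze=30)

```text
clock: 15.0
tcp_pos: [603.8, -22.5, 201.9]
orientation: [-179.9, -0.5, -11.0]
ft_force: [-1.1, 0.5, 5.9]
gripper_width: 39.9
grasp_force: 29.9
```

Call:
drive_tool([
  [[0, 0, -0.004], [0, 0, 0], 1],
  [[0, 0, -0.01], [0, 0, 0], 1],
  [[0, 0, -0.015], [0, 0, 0], 1],
  [[0, 0, -0.015], [0, 0, 0], 1],
])

```text
clock: 15.5
tcp_pos: [603.5, -22.6, 205.3]
orientation: [-180.0, -0.4, -11.1]
ft_force: [0.7, -0.4, -0.1]
gripper_width: 39.9
grasp_force: 30.4
```

Run:
```python
from h import *
d=snap('wrist','w3');a=snap('side','s3');o=get_obs();print(o['tcp_pos'],o['orientation'],o['ft_force'])
s=a['image'][120:320,180:380]
cv2.imwrite('pics/c3.png',cv2.cvtColor(np.hstack([cv2.resize(d['image'],(400,300)),cv2.resize(s,(300,300))]),cv2.COLOR_RGB2BGR))
```

```text
[603.41754704 -22.63358115 205.14037502] [-179.96489047   -0.43665151  -11.06440294] [-0.03214476 -0.25004162 -1.71357045]
```

View pics/c3.png

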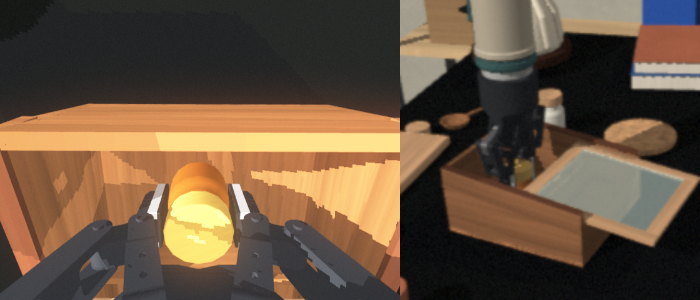

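The jar is held at about (195,220) in the wrist half, with the lid open beside it, and the reading matches its weight. I lift it straight up.

Call:
drive_tool([
  [[0, 0, -0.08], [0, 0, 0], 1],
  [[0, 0, -0.18], [0, 0, 0], 1],
  [[0, 0, -0.3], [0, 0, 0], 1],
  [[0, 0, -0.42], [0, 0, 0], 1],
  [[0, 0, -0.5], [0, 0, 0], 1],
])

```text
clock: 16.23
tcp_pos: [602.4, -22.7, 356.9]
orientation: [-179.9, -0.5, -11.1]
ft_force: [0.1, -0.2, -2.8]
gripper_width: 40.2
grasp_force: 30.7
```

Call:
drive_tool([
  [[0, 0, 0], [0, 0, 0], 1],
  [[0, 0, 0], [0, 0, 0], 1],
])

```text
clock: 16.48
tcp_pos: [601.8, -22.2, 354.1]
orientation: [-180.0, -0.3, -11.1]
ft_force: [0.0, -0.2, -0.9]
gripper_width: 39.9
grasp_force: 30.7
```

Run:
```python
from h import *
d=snap('wrist','w4')
# jar side depth at pads and trivet refit from top
for f in('top',):
    a=snap('top','top4');hsv=cv2.cvtColor(a['image'],cv2.COLOR_RGB2HSV);P=cloud(a)
    m=(hsv[...,1]>60)&(hsv[...,0]<30)&(hsv[...,2]>90)&(P[...,2]>6)&(P[...,2]<16)&(abs(P[...,0]-484)<70)&(abs(P[...,1]+270)<70)
    v,u=np.nonzero(m);print('cork px',cv2.minEnclosingCircle(np.c_[u,v].astype(np.float32)));c=cv2.minEnclosingCircle(P[m][:,:2].astype(np.float32));print(c)
go([483.5,-270,353],[180,0,-11.1])
print(get_obs()['tcp_pos'],get_obs()['ft_force'],get_obs()['gripper_width'])
```

```text
cork px ((421.4503479003906, 240.85366821289062), 24.73065185546875)
((483.43603515625, -269.77276611328125), 60.005943298339844)
target [ 483.5 -270.   353. ] [180, 0, -11.1] shift [-0.2286  0.886   0.0009] turn [-0.0002 -0.0026  0.0003] mm [-68.6 265.8   0.3]
[601.81603186 -22.29553856 353.72465882] [ 0.95430593  0.44532906 -2.37519216] 40.11441501796955
```

View pics/w4.png

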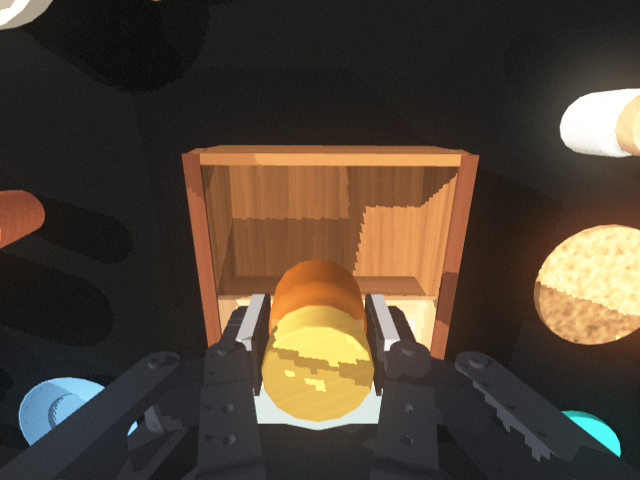

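The jar is held upright over the box, with its cap at (318,365). The cork trivet is at (590,285).

Call:
drive_tool([
  [[-0.05, 0.18, 0], [0, 0, 0], 1],
  [[-0.1, 0.38, 0], [0, 0, 0], 1],
  [[-0.15, 0.58, 0], [0, 0, 0], 1],
  [[-0.195, 0.76, 0], [0, 0, 0], 1],
  [[-0.229, 0.886, 0], [0, -0.003, 0], 1],
])

```text
clock: 17.2
tcp_pos: [482.0, -272.7, 353.8]
orientation: [180.0, -0.0, -11.2]
ft_force: [0.3, 0.1, -0.5]
gripper_width: 40.4
grasp_force: 30.7
```

Call:
drive_tool([
  [[0, 0, 0.1], [0, 0, 0], 1],
  [[0, 0, 0.2], [0, 0, 0], 1],
  [[0, 0, 0.3], [0, 0, 0], 1],
  [[0, 0, 0.38], [0, 0, 0], 1],
  [[0, 0, 0.38], [0, 0, 0], 1],
])

```text
clock: 17.82
tcp_pos: [483.1, -269.6, 238.2]
orientation: [-179.9, 0.2, -11.1]
ft_force: [0.6, 0.4, -1.1]
gripper_width: 39.8
grasp_force: 30.8
```

Call:
drive_tool([
  [[0, 0, 0], [0, 0, 0], 1],
  [[0, 0, 0], [0, 0, 0], 1],
  [[0, 0, 0], [0, 0, 0], 1],
])

```text
clock: 18.2
tcp_pos: [484.4, -270.2, 241.3]
orientation: [-180.0, -0.2, -11.1]
ft_force: [-0.2, 0.3, -0.7]
gripper_width: 40.1
grasp_force: 30.8
```

Run:
```python
from h import *
print(get_obs()['ft_force']);go([483.5,-270,206],[180,0,-11.1])
```

```text
[-0.24220005  0.25968355 -0.67429012]
target [ 483.5 -270.   206. ] [180, 0, -11.1] shift [-0.0033 -0.0002  0.1178] turn [-0.0002 -0.0016  0.0004] mm [-1.  -0.1 35.3]
```

Well centred. Now I lower to about 3 mm above, then feel for contact.

Call:
drive_tool([
  [[0, 0, 0.04], [0, -0.0016, 0], 1],
  [[0, 0, 0.075], [0, -0.0016, 0], 1],
  [[0, 0, 0.1], [0, -0.0016, 0], 1],
  [[0, 0, 0.107], [0, -0.0016, 0], 1],
  [[0, 0, 0.107], [0, -0.0016, 0], 1],
])

```text
clock: 18.82
tcp_pos: [484.1, -270.2, 208.2]
orientation: [-180.0, 0.1, -11.1]
ft_force: [-0.4, -0.4, -1.7]
gripper_width: 39.9
grasp_force: 30.7
```

Call:
drive_tool([
  [[0, 0, 0.002], [0, 0, 0], 1],
  [[0, 0, 0.004], [0, 0, 0], 1],
  [[0, 0, 0.004], [0, 0, 0], 1],
])

```text
clock: 19.2
tcp_pos: [484.2, -270.2, 207.4]
orientation: [-180.0, 0.1, -11.1]
ft_force: [-0.4, -1.2, -1.2]
gripper_width: 40.0
grasp_force: 30.7
```

Call:
drive_tool([
  [[0, 0, 0.003], [0, 0, 0], 1],
  [[0, 0, 0.003], [0, 0, 0], 1],
])

```text
clock: 19.45
tcp_pos: [484.1, -270.1, 206.3]
orientation: [-180.0, 0.1, -11.1]
ft_force: [-0.3, 0.7, -0.3]
gripper_width: 40.0
grasp_force: 30.7
```

Call:
drive_tool([
  [[0, 0, 0.002], [0, 0, 0], 1],
  [[0, 0, 0.002], [0, 0, 0], 1],
  [[0, 0, 0.002], [0, 0, 0], 1],
])

```text
clock: 19.82
tcp_pos: [484.0, -270.2, 205.9]
orientation: [-180.0, 0.1, -11.1]
ft_force: [-0.6, 1.0, 3.2]
gripper_width: 40.3
grasp_force: 31.1
```

Call:
drive_tool([
  [[0, 0, 0.002], [0, 0, 0], 1],
  [[0, 0, 0.002], [0, 0, 0], 1],
  [[0, 0, 0.002], [0, 0, 0], 1],
])

```text
clock: 20.2
tcp_pos: [483.9, -270.2, 205.8]
orientation: [-179.9, 0.1, -11.1]
ft_force: [-2.6, 1.7, 7.9]
gripper_width: 40.3
grasp_force: 31.6
```

Contact at the expected height. I ease off and open gradually.

Call:
drive_tool([
  [[0, 0, -0.002], [0, 0, 0], 1],
  [[0, 0, -0.002], [0, 0, 0], 0.4],
  [[0, 0, -0.002], [0, 0, 0], 0.2],
  [[0, 0, -0.002], [0, 0, 0], 0],
  [[0, 0, -0.002], [0, 0, 0], 0],
])

```text
clock: 20.82
tcp_pos: [484.2, -270.2, 205.7]
orientation: [-180.0, 0.1, -11.1]
ft_force: [0.2, -0.4, 0.7]
gripper_width: 85.6
grasp_force: 0.0
```

Call:
drive_tool([
  [[0, 0, 0], [0, 0, 0], 0],
  [[0, 0, -0.05], [0, 0, 0], 0],
  [[0, 0, -0.15], [0, 0, 0], 0],
  [[0, 0, -0.3], [0, 0, 0], 0],
  [[0, 0, -0.45], [0, 0, 0], 0],
])

```text
clock: 21.45
tcp_pos: [484.1, -270.3, 342.9]
orientation: [-180.0, 0.1, -11.1]
ft_force: [0.7, -0.5, 0.2]
gripper_width: 85.5
grasp_force: 0.0
```

Call:
drive_tool([
  [[0, 0.3, -0.1], [0, 0, 0], 0],
  [[0, 0.6, -0.1], [0, 0, 0], 0],
  [[0, 0.8, -0.1], [0, 0, 0], 0],
  [[0, 0.8, -0.1], [0, 0, 0], 0],
  [[0, 0.8, -0.1], [0, 0, 0], 0],
])

```text
clock: 22.08
tcp_pos: [434.3, -510.8, 372.2]
orientation: [179.7, 0.1, -11.5]
ft_force: [-0.5, 0.6, -0.8]
gripper_width: 85.0
grasp_force: 0.0
```

Run:
```python
from h import *
a=snap('top','top5');b=snap('side','s5');P=cloud(a)
m=(P[...,2]>60)&(P[...,2]<80)&(abs(P[...,0]-484)<60)&(abs(P[...,1]+270)<60);q=P[m];print('jar top',len(q),(q.min(0)+q.max(0))/2,np.median(q[:,2]))
Q=RB.inv().apply((P-B).reshape(-1,3)).reshape(P.shape)
m=(Q[...,2]>58)&(Q[...,2]<100)&(abs(Q[...,1])<60);q=Q[m];q=q[q[:,0]>-230];print('lid front x',np.percentile(q[:,0],[0,.5]), 'expected',-192*np.cos(np.radians(6)))
im=np.hstack([cv2.resize(a['image'][130:290,180:460],(400,300)),cv2.resize(b['image'][120:420,90:460],(400,300))])
cv2.imwrite('pics/c5.png',cv2.cvtColor(im,cv2.COLOR_RGB2BGR))
```

```text
jar top 228 [ 479.07315956 -267.45218174   69.17416676] 72.75525760679011
lid front x [-190.70857206 -189.34812507] expected -190.94820391070846
```

View pics/c5.png

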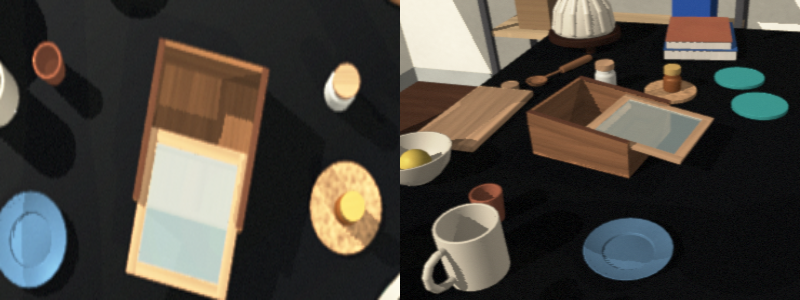

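The jar stands upright on the cork trivet at (350,207) in the left half. The lid front is at -190.7 mm against -190.9 mm expected at the stop, and the other things are where they were. I'm handing in.

Call:
drive_tool([
  [[0, 0, 0], [0, 0, 0], 0],
  [[0, 0, 0], [0, 0, 0], 0],
  [[0, 0, 0], [0, 0, 0], 0],
])

```text
clock: 22.55
tcp_pos: [438.9, -505.0, 370.7]
orientation: [-179.9, 0.1, -11.0]
ft_force: [0.0, 0.3, -0.0]
gripper_width: 85.4
grasp_force: 0.0
```

```bash
python3 -c "
from cell import *
print(job_done())"
```

```text
the job is handed in; nothing more can be done
None
```

I drew the lid open to its stop (readings about 11 N at most), set the amber jar upright on the cork trivet and let go, and handed the job in at about 22.5 s; the final pictures show the other things still in place, but no verdict came back.

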